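Clamp a pencil box endwise with a turnbuckle clamp

TASK

Slide aside the clear door over the dark wooden pencil box in the parts case, lift the box out and lay it flat, the same way up, in the middle of the slot between the two jaws of the green clamp, and let go of it. Then turn the brass turnbuckle sleeve, its top away from the robot base, until both jaws are drawn in tight on the ends of the box, and leave it clamped. Leave the sanding block, hammer and tin where they are.

Things in the scene. Friction and masses are not known exactly. Their poses are not given: they have to be found in the camera images.
- pencil_box: The work: closed dark wooden pencil box with pale end panels, 150 (its x) x 48 (y) x 42 mm (z), about 0.22 kg. Origin at the centre of its underside. It starts inside one of the two compartments of the case, long side along the case's x.
- case: Low wooden case fixed to the bench, 200 (its x) x 360 mm (y), walls 62 mm tall, 8 mm thick, inner floor 6 mm above the bench; a divider at y = 0 makes two compartments, 184 x 168 mm, centred at y = +88 and -88 mm. Origin: centre of its underside. Side runners reach 80 mm up. Two clear 6 mm doors lie flat on top: upper (top 76 mm up) over the +y half, lower (top 68 mm) over the -y half.
- door_upper (a joint): Travel of the upper clear door, 0 closed, up to 0.155 m open. It opens by sliding towards the case's -y, over the lower door; friction about 1.5 N; stays where left. Fully open it uncovers the +y compartment from 25 mm beyond the case's middle outwards.
- door_lower (a joint): Travel of the lower clear door, 0 closed, up to 0.155 m open. It opens by sliding towards the case's +y, under the upper door; friction about 1.5 N; stays where left. Fully open it uncovers the -y compartment from 25 mm beyond the case's middle outwards.
- door_upper_grip (a point): Top centre of the upper door's upright dark wooden grip: 70 mm along the case's x, 12 mm thick along the case's y, top 112 mm above the bench, standing 36 mm above its door. It is 170 mm to +y of the case's middle when shut.
- door_lower_grip (a point): Top centre of the lower door's upright dark wooden grip: 70 mm along the case's x, 12 mm thick along y, top 112 mm above the bench, 44 mm above its door. 170 mm to -y of the case's middle when shut. Fully open it stands 15 mm short of the middle, close to the upper door's edge (top 76 mm up): keep the finger tips above 80 mm.
- clamp: Turnbuckle clamp fixed to the bench: plywood bed 200 (its x) x 270 (its y) mm, top 18 mm above the bench; its x axis points roughly away from the robot. Origin: centre of its underside, on the bench.
- slot (a point): Point on the top of the bed, midway between the two jaw faces, where the centre of the box's underside belongs (clamp x = +52 mm, 18 mm above the bench). Axes as the clamp's: the box's long side goes along y, across the gap between the jaws. Within 13 mm of it in x and 12 mm in y is good.
- jaw_left: Green jaw on the clamp's +y side, slides along y. Origin: lower middle of its wooden-lined face, on the bed. Face 70 mm wide (x), 40 mm tall; a 32 mm wide upright arm, 102 mm tall above the bed, stands at clamp x = -53 mm and carries the threaded rod.
- jaw_right: Green jaw on the clamp's -y side, mirror image of the other. The faces are 162 mm apart when the turnbuckle reads 0.
- turnbuckle (a joint): Turn of the brass sleeve (rad) about the clamp's +y axis, 0 (jaws widest) to 3.6. Grows as the sleeve's top moves to the clamp's +x (away from the robot). Each jaw moves in 3 mm per rad, so the gap closes 6 mm per rad and is 150 mm at 2.0: tight on the box it stops at about 2.01 and slips in the fingers. Resistance 0.15 N m; stays where left, keeps its pressure. Starts between 0 and 0.6.
- sleeve_mid (a point): Centre of the round brass turnbuckle sleeve, on its axis: diameter 36 mm, 90 mm long along the clamp's y, 105 mm above the bench, 105 mm to the clamp's -x of the slot. It can be pinched anywhere round it, across the axis, and turned by tilting the gripper about the axis (more than one grip is needed).
- sanding_block: Bystander: cork sanding block with a white back, 120 x 55 x 32 mm, lying in the other compartment. Leave it.
- hammer: Bystander: hammer with yellow handle, 220 mm, lying on the bench beyond the work. Leave it.
- tin: Bystander: closed grey tin, 70 mm diameter, 90 mm tall, standing on the bench. Leave it.

How it is judged (in metres and radians):
On the way, in this order (a step that is already met when the one before it is completed fails the run):
1. a clear door is slid aside over the other (value of joint any of door_upper, door_lower above 0.11 m), for 0.1 s.
2. the pencil box lies flat in the slot between the jaws, let go of (x of pencil_box in the frame of slot between -0.013 and 0.013 m and y of pencil_box in the frame of slot between -0.012 and 0.012 m and z of pencil_box in the frame of slot between -0.004 and 0.004 m and angle between pencil_box's own z axis and vertical below 0.06 rad and contact force between pencil_box and the fingers below 0.3 N), for 0.2 s.
3. the turnbuckle has been turned until both jaws press on the box ends (contact force between pencil_box and jaw_left above 3 N and contact force between pencil_box and jaw_right above 3 N and angle between the x axis of pencil_box and the y axis of clamp, either way round below 0.06 rad and value of joint turnbuckle above 1.8 rad), for 0.2 s.
At the end, for the whole second after the job is handed in: Released and at rest: the box flat and square to the jaws (0.06 rad) on the clamp bed, centre within 13 mm across and 12 mm along of the slot point, underside within 4 mm of the bed, each jaw pressing its end with over 3 N, turnbuckle beyond 1.8 rad (all of step 2 and all of step 3 and linear speed of pencil_box below 0.02 m/s and velocity of joint turnbuckle between -0.1 and 0.1 rad/s); the robot touches nothing.
It fails at once if the sanding block, hammer or tin is moved more than 30 mm (distance of any of sanding_block, hammer, tin from where it was at the start of the episode above 0.03 m).
It also fails if it takes over 61 s, if anything falls off the work surface, if the arm or the gripper's body presses on something with over 40 N, if the wrist force passes 120 N, or if a joint passes its speed limit or range.

ROBOT

A 6-joint arm with a two-finger parallel gripper is mounted at the origin on the work surface. World frame = base frame: x ahead of the robot, y to its left, z up, the work surface at z = 0. Lengths are in m, angles in degrees, forces in N, time in s.
With the tool pointing down it reaches from about 0.325 to 0.775 m from the base axis. Payload 5.5 kg.
Tool frame: the origin (TCP) lies at the centre of the arm's flange, where the gripper is bolted on; the fingertips stand 182 mm ahead of it and the grasp point (between the pads) lies 163 mm ahead of it; z points along the fingers, y is the direction in which the jaws open and shut (so a half turn about z gives the same grasp; the last joint's range is limited). The gripper opens to 88 mm and grips with 3 to 60 N. Pads are 20 mm wide; open, the fingers measure 115 mm over their backs; the gripper's body (75 mm by 178 mm) begins 61 mm behind the grasp point.
Start: joints at [-69.884, 5.22, 70.514, -0, 104.267, -3.249], TCP at [0.238, -0.551, 0.405] pointing down, gripper open.
Joint ranges: [-164.24, 164.24], [-49.07, 125.15], [9.68, 141.18], [-86.29, 266.29], [3.28, 154.24], [-151.56, 151.56]. Speed limits (degrees/s): [147.25, 147.25, 172.46, 180, 180, 180].

INTERFACE

Orientations are given as [roll, pitch, yaw] about the fixed x, y, z axes, in that order (R = Rz(yaw) Ry(pitch) Rx(roll)).
In Python, from station import r gives the robot as it stands. The module is installed in compiled form; this text tells all that it offers. Calls block until the motion is done:
- r.reach(position, orientation): joint-space move of the TCP to a pose.
- r.servo_line(position, rotation=None, speed=0.15): straight line of the TCP; rotation=None keeps the orientation; speed is the mean speed in m/s.
- r.move_joints(angles): joint-space move.
- r.let_go() and r.grab(squeeze=None): open the fingers fully, or close them until they stop; squeeze is the grip in N (None keeps the last).
- r.wait(seconds).
- r.inverse_kinematics(position, orientation): joint angles nearest the present ones, or None.
- r.sense(): the state.
- r.snapshot(name): name is "side" or "top" or "wrist"; returns a dict with "frame" (400x640x3 uint8, red, green, blue), "fx", "fy", "cx", "cy" (pixels), "R" (3x3) and "t" (3): a world point X has camera coordinates R X + t. Camera axes: x right, y down, z forward; pixel columns grow to the right and rows downward; lengths in m; the calibration is good to about 2 mm. A picture is of the moment at which its call begins. There is no depth.
A pose or a line that the arm cannot do raises r.IKError and nothing moves.
- r.hand_in(): hands the job in, once; it reports no verdict.
The state is a dict: "clock": time; "joints": joint angles; "joint_vel": joint speeds; "joint_torque": joint torques, N m; "tcp_pos": TCP position; "orientation": TCP orientation; "contact_force": force on the tool from outside, world axes, zero at the start; "torque": the same for the moment, N m; "opening": finger opening in m.
Only numpy, scipy, OpenCV 4.12 (cv2) and the standard library are available. Lean on these libraries where they do the work, as an engineer would, in place of code of your own. Each camera call takes 0.05 s, during which the arm holds its last target.

## Working session

There is one attempt and no reset: what is moved stays moved. The work goes in short steps, each a Python script; the robot and the scene stay as the last script left them, time stands still between calls to the robot, and variables do not carry over. Pictures are saved under pics/ and viewed, and the job is handed in when it is done.

```bash
mkdir -p pics; cat > h.py <<'E'
from station import r
import numpy as np, cv2
def save(name,fn,crop=None,scale=1):
    s=r.snapshot(name); im=s["frame"][:,:,::-1].copy()
    np.savez('pics/'+fn+'.npz',**s)
    if crop: x0,y0,x1,y1=crop; im=im[y0:y1,x0:x1]
    if scale!=1: im=cv2.resize(im,None,fx=scale,fy=scale,interpolation=cv2.INTER_CUBIC)
    cv2.imwrite('pics/'+fn+'.png',im); return s
def crop(fn,out,x0,y0,x1,y1,scale):
    im=np.load('pics/'+fn+'.npz')["frame"][y0:y1,x0:x1,::-1]
    cv2.imwrite('pics/'+out+'.png',cv2.resize(im,None,fx=scale,fy=scale,interpolation=cv2.INTER_CUBIC))
def px2w(fn,u,v,z):
    s=np.load('pics/'+fn+'.npz'); R=s["R"];t=s["t"]
    d=R.T@np.array([(u-s["cx"])/s["fx"],(v-s["cy"])/s["fy"],1]); c=-R.T@t
    return c+d*(z-c[2])/d[2]
def w2px(fn,X):
    s=np.load('pics/'+fn+'.npz'); p=s["R"]@np.array(X)+s["t"]
    return np.array([s["fx"]*p[0]/p[2]+s["cx"],s["fy"]*p[1]/p[2]+s["cy"]])
E
python3 - <<'E'
from h import *
save("top","top0");save("side","side0")
for f in("top0","side0"):
    s=np.load('pics/%s.npz'%f);print(-s["R"].T@s["t"],s["fx"])
print(r.sense()["orientation"],r.sense()["clock"])
E
```

```text
[0.38452323 0.02080722 1.29657643] 406.29112238628943
[ 0.49665912 -0.83614619  0.87346524] 440.9666780319099
[-1.79903456e+02 -6.30672256e-03  2.33675060e+01] 0.1
```

View pics/top0.png

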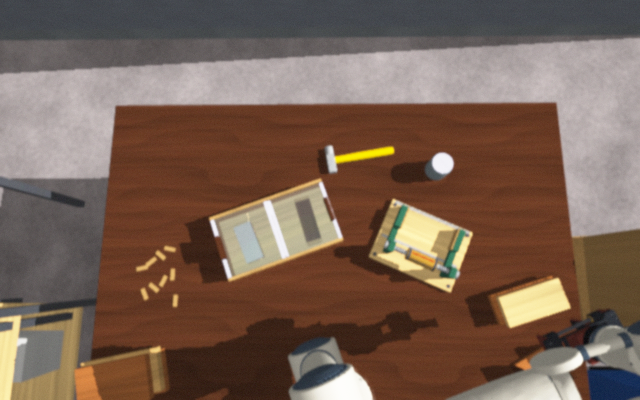

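View pics/side0.png

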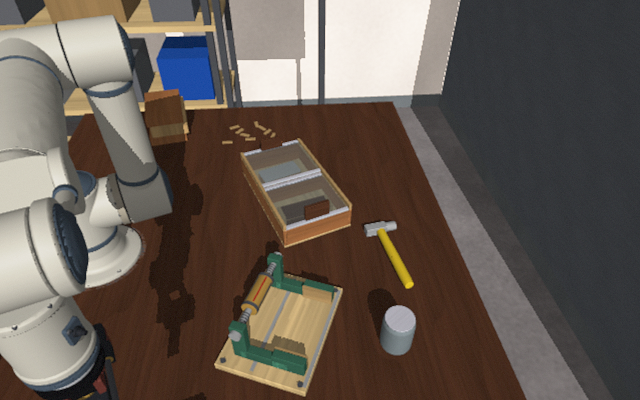

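```bash
python3 - <<'E'
from h import *
crop("top0","c1",200,170,350,290,5)
crop("top0","c2",360,190,480,300,6)
crop("side0","c3",230,130,360,250,6)
crop("side0","c4",205,245,355,400,5)
E
```

```text
(no output)
```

View pics/c1.png

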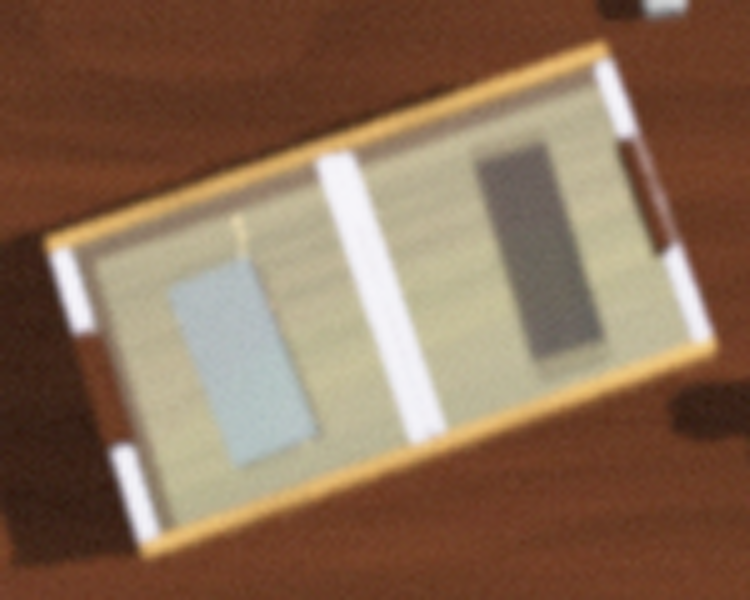

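View pics/c2.png

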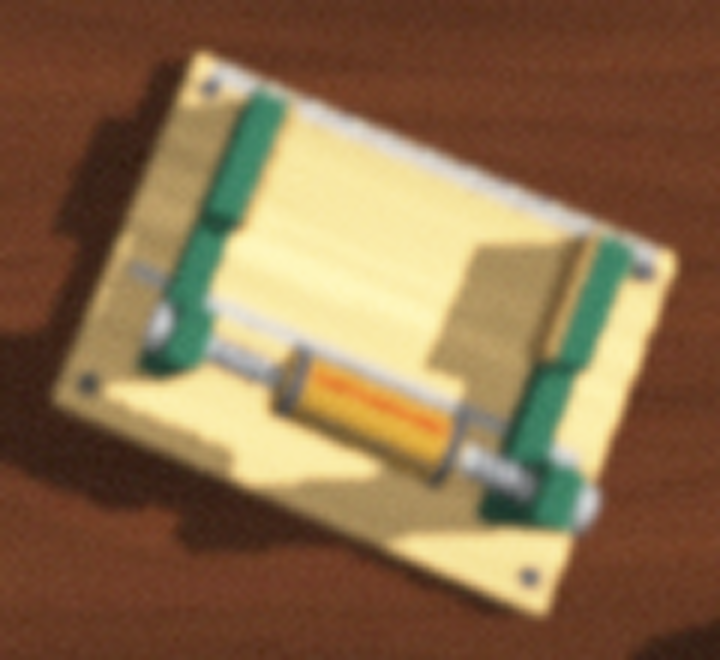

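View pics/c3.png

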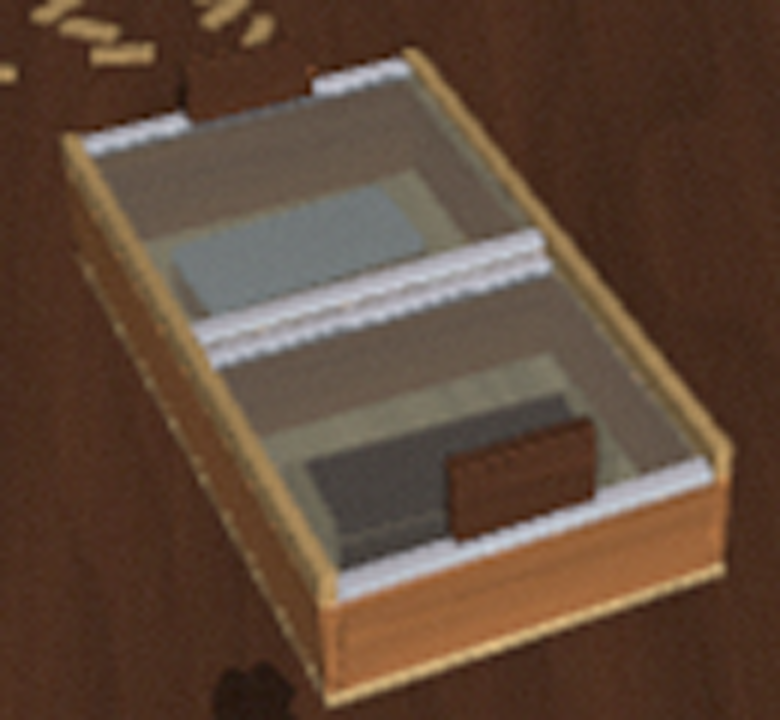

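View pics/c4.png

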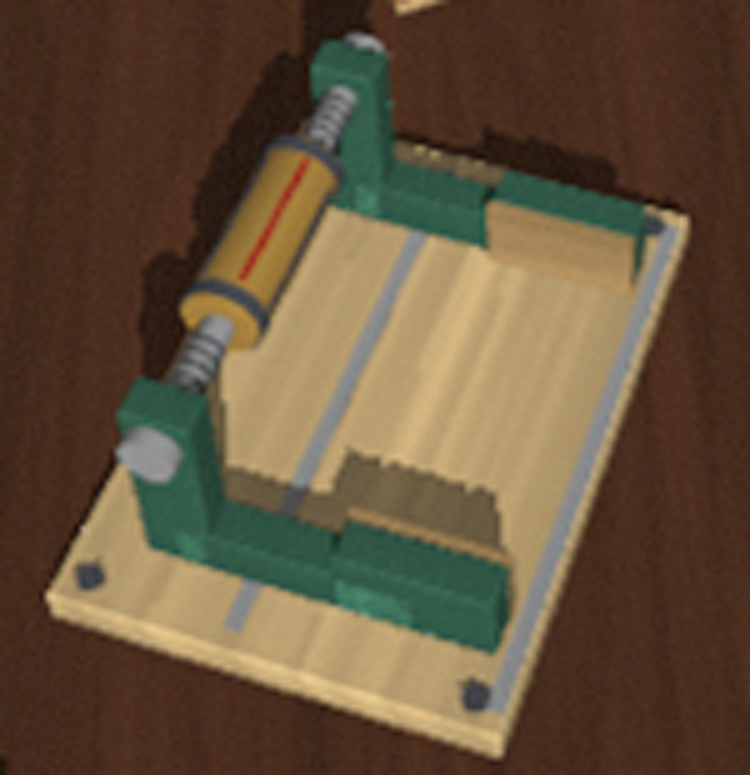

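```bash
python3 - <<'E'
from h import *
P=[px2w("top0",200+u/5,170+v/5,0.08)[:2] for u,v in[(45,243),(607,43),(715,350),(147,557)]]
for p in P:print(p)
for i in range(4):
    d=P[(i+1)%4]-P[i];print(np.linalg.norm(d),np.degrees(np.arctan2(d[1],d[0])))
print(np.mean(P,0))
P=[px2w("side0",230+u/6,130+v/6,0.08)[:2] for u,v in[(66,138),(412,50),(730,440),(330,580)]]
print(P, np.mean(P,0))
print("clamp")
P=[px2w("top0",360+u/6,190+v/6,0.018)[:2] for u,v in[(198,52),(678,257),(545,614),(55,398)]]
for i in range(4):
    d=P[(i+1)%4]-P[i];print(P[i],np.linalg.norm(d),np.degrees(np.arctan2(d[1],d[0])))
print(np.mean(P,0))
P=[px2w("side0",205+u/5,245+v/5,0.018)[:2] for u,v in[(688,216),(500,745),(48,600)]]
print(P,(P[0]+P[2])/2)
E
```

```text
[0.5454202 0.38374  ]
[0.66806059 0.04330322]
[ 0.47975682 -0.02107953]
[0.35914236 0.31414258]
0.3618533819202711 -70.1887364438321
0.19900614900747002 -161.1239826965759
0.3562607306451496 109.78896432273662
0.1988548030216353 20.48677392888592
[0.51309499 0.18002657]
[array([0.36450575, 0.31563249]), array([0.54742283, 0.38244218]), array([0.6712572 , 0.04928776]), array([ 0.48766432, -0.02362631])] [0.51771253 0.18093403]
clamp
[ 0.61576194 -0.18403062] 0.26990195190647104 -114.003098332874
[ 0.5059696  -0.43059238] 0.19840945483808983 156.27411181024664
[ 0.32432953 -0.35076006] 0.2698523146218692 66.0882145908249
[ 0.43370867 -0.10406901] 0.1988397638528921 -23.712086169639964
[ 0.46994244 -0.26736302]
[array([ 0.61652511, -0.18477024]), array([ 0.50816315, -0.43221663]), array([ 0.32783413, -0.3518149 ])] [ 0.47217962 -0.26829257]
```

```bash
python3 - <<'E'
from h import *
c=np.array([0.516,0.1805]);
a=np.radians(20.0);ex=np.array([np.cos(a),np.sin(a)]);ey=np.array([-ex[1],ex[0]])
for sgn in(-1,1):
  for z in(.112,.076,.068):
    print(sgn,z)
    for x in(-.035,.035):
      for dy in (-.006,.006):
        p=c+ex*x+ey*(sgn*.17+dy)
        s=w2px("side0",[*p,z]);t=w2px("top0",[*p,z]);print((s-[230,130])*6,(t-[200,170])*5)
E
```

```text
-1 0.112
[454.37933857 473.9290176 ] [674.46096039 237.36425429]
[442.95017021 457.04332767] [655.29565929 244.36486602]
[600.68648276 427.60305738] [633.37442611 127.50584892]
[588.49286443 411.39147893] [614.38498246 134.37972148]
-1 0.076
[455.98084009 534.99824901] [673.62610126 245.28483343]
[444.77318162 518.03617277] [655.01266714 252.08760231]
[599.31983139 488.33184102] [633.71948769 138.48029745]
[587.37836756 472.03431506] [615.27197297 145.16339783]
-1 0.068
[456.32785901 548.23094264] [673.44706646 246.98339458]
[445.1682672  531.25462721] [654.9519808  253.74370694]
[599.02354393 501.49772768] [633.79351236 140.83460176]
[587.13670619 485.18377377] [615.46225218 147.47673645]
1 0.112
[182.67874088  72.51292986] [123.83243579 438.49527153]
[174.7361518   60.77838432] [104.10599269 445.70085459]
[309.82640353  40.90069686] [ 87.87674006 324.96721978]
[301.29263293  29.55493485] [ 68.33712344 332.04024609]
1 0.076
[188.6707016  130.44140401] [139.06891082 440.65281307]
[180.82887008 118.57329217] [119.92652657 447.64890068]
[313.57432299  98.35077128] [103.99908888 330.3855298 ]
[305.16214451  86.86995963] [ 85.03266693 337.25661805]
1 0.068
[189.97448269 143.04596745] [142.3346995 441.1152609]
[182.15473671 131.15032856] [123.31744081 448.06643762]
[314.39012853 110.85586629] [107.45603001 331.54731949]
[306.00451615  99.34712891] [ 88.61244818 338.37508841]
```

```bash
python3 - <<'E'
from h import *
c=np.array([0.515,0.180]);
a=np.radians(20.0);ex=np.array([np.cos(a),np.sin(a)]);ey=np.array([-ex[1],ex[0]])
P=[px2w("top0",200+u/5,170+v/5,0.048)[:2] for u,v in[(475,157),(547,140),(605,345),(535,360)]]
for i in range(4):
    d=P[(i+1)%4]-P[i];print(P[i],np.linalg.norm(d),np.degrees(np.arctan2(d[1],d[0])))
m=np.mean(P,0)
print(m,(m-c)@ex,(m-c)@ey)
P=[px2w("side0",230+u/6,130+v/6,0.048)[:2] for u,v in[(305,460),(560,393),(340,535)]]
for p in P: print(p,(p-c)@ex,(p-c)@ey)
E
```

```text
[0.60287184 0.12638793] 0.04617662566701396 -76.71027339137551
[0.61348671 0.08144791] 0.13301927319777956 -164.1993908158843
[0.48549355 0.04522803] 0.04386071202796097 101.92526909474945
[0.47643036 0.08814214] 0.13209916199870628 16.829422829563285
[0.54457062 0.0853015 ] -0.004601502022096804 -0.09910122408941781
[0.47876473 0.08998834] -0.06483581860691205 -0.0721900981775133
[0.60194464 0.12660321] 0.06343845756771418 -0.07991338424813046
[0.49288295 0.03768206] -0.06945883096010143 -0.1261706438302234
```

```bash
cat >> h.py <<'E'
from scipy.spatial.transform import Rotation as Ro
CC=np.array([0.515,0.180]);CA=20.0
def case(x,y):
    a=np.radians(CA);return CC+np.array([np.cos(a)*x-np.sin(a)*y,np.sin(a)*x+np.cos(a)*y])
KC=np.array([0.471,-0.268]);KA=-23.9
def clamp(x,y):
    a=np.radians(KA);return KC+np.array([np.cos(a)*x-np.sin(a)*y,np.sin(a)*x+np.cos(a)*y])
def down(yaw): return [180,0,yaw]
def turn_pose(th,flip=0,d=0.163,y=0.0,grasp=None):
    """th: tilt deg; body toward clamp +x for positive"""
    t=np.radians(th); a=np.radians(KA)
    ex=np.array([np.cos(a),np.sin(a),0]);ey=np.array([-np.sin(a),np.cos(a),0]);ez=np.array([0,0,1.])
    zt=-(np.sin(t)*ex+np.cos(t)*ez)      # fingers direction
    xt=ey*(-1 if flip else 1); yt=np.cross(zt,xt)
    R=np.stack([xt,yt,zt],1)
    p=np.array([*clamp(-0.053,y),0.105]) if grasp is None else np.array(grasp)
    return list(p-zt*d), list(Ro.from_matrix(R).as_euler('xyz',degrees=True))
E
python3 - <<'E'
from h import *
for y in(20,200): 
  for p in(case(0,-.17),case(0,-.018)):
    q=r.inverse_kinematics([*p,.268],down(y));print(y,None if q is None else np.round(q))
for y in(16.5,196.5,-163.5): print(np.round(r.inverse_kinematics([.5446,.0855,.216],down(y))))
for y in(66.1,246.1): print(r.inverse_kinematics([*clamp(.052,0),.228],down(y)))
for fl in(0,1):
  for th in range(-70,71,10):
    p,o=turn_pose(th,fl);q=r.inverse_kinematics(p,o);print(fl,th,np.round(p,3),np.round(o),None if q is None else np.round(q))
E
```

```text
20 [-1.  2. 88. -0. 90. 69.]
20 [14. -2. 92. -0. 90. 84.]
200 [  -1.    2.   88.    0.   90. -111.]
200 [ 14.  -2.  92.   0.  90. -96.]
[ 5.  0. 95. -0. 85. 79.]
[   5.    0.   95.    0.   85. -101.]
[   5.    0.   95.    0.   85. -101.]
[-32.42120662   6.39017974  87.24762576   0.          86.3621945
  -8.52120662]
None
0 -70 [ 0.283 -0.184  0.161] [110.   0.  66.] None
0 -60 [ 0.293 -0.189  0.186] [120.   0.  66.] None
0 -50 [ 0.308 -0.196  0.21 ] [130.  -0.  66.] None
0 -40 [ 0.327 -0.204  0.23 ] [140.   0.  66.] None
0 -30 [ 0.348 -0.214  0.246] [150.   0.  66.] [-39. -40. 126.   8.  66. -17.]
0 -20 [ 0.372 -0.224  0.258] [160.   0.  66.] [-37. -30. 117.   5.  74. -14.]
0 -10 [ 0.397 -0.235  0.266] [170.   0.  66.] [-36. -21. 108.   2.  82. -12.]
0 0 [ 0.423 -0.247  0.268] [180.   0.  66.] [-34. -11. 100.   0.  91. -10.]
0 10 [ 0.448 -0.258  0.266] [-170.    0.   66.] [-33.  -2.  92.  -2. 100.  -9.]
0 20 [ 0.474 -0.269  0.258] [-160.    0.   66.] [-32.   7.  85.  -3. 108.  -9.]
0 30 [ 0.497 -0.28   0.246] [-150.    0.   66.] [-32.  16.  77.  -4. 117.  -9.]
0 40 [ 0.518 -0.289  0.
[... 397 characters left out ...]
.] None
1 -50 [ 0.308 -0.196  0.21 ] [-130.    0. -114.] None
1 -40 [ 0.327 -0.204  0.23 ] [-140.    0. -114.] None
1 -30 [ 0.348 -0.214  0.246] [-150.    0. -114.] None
1 -20 [ 0.372 -0.224  0.258] [-160.    0. -114.] None
1 -10 [ 0.397 -0.235  0.266] [-170.    0. -114.] None
1 0 [ 0.423 -0.247  0.268] [-180.    0. -114.] None
1 10 [ 0.448 -0.258  0.266] [ 170.    0. -114.] None
1 20 [ 0.474 -0.269  0.258] [ 160.    0. -114.] None
1 30 [ 0.497 -0.28   0.246] [ 150.    0. -114.] None
1 40 [ 0.518 -0.289  0.23 ] [ 140.    0. -114.] None
1 50 [ 0.537 -0.297  0.21 ] [ 130.   -0. -114.] None
1 60 [ 0.552 -0.304  0.186] [ 120.    0. -114.] None
1 70 [ 0.563 -0.309  0.161] [ 110.    0. -114.] None
```

```bash
python3 - <<'E'
from h import *
p=case(0,-.17)
r.reach([*p,.34],down(20)); print(r.sense()["clock"])
save("wrist","w1"); save("top","top1");save("side","side1")
E
```

```text
2.4667
```

View pics/w1.png

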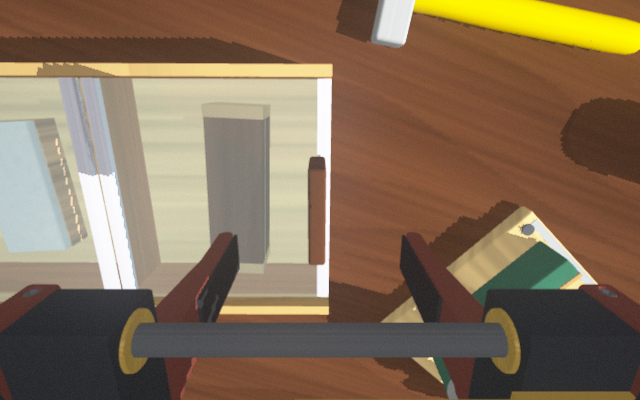

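View pics/side1.png

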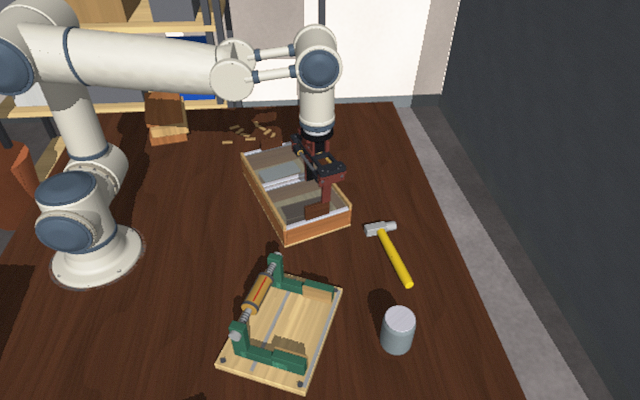

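```bash
python3 - <<'E'
from h import *
print("grip",[px2w("w1",u,v,.112)[:2] for u,v in[(317,157),(317,263)]], px2w("w1",317,210,.112),"exp",case(0,-.17))
P=[px2w("w1",u,v,.08)[:2] for u,v in[(331,65),(329,312)]];print(P,np.linalg.norm(P[0]-P[1]),np.degrees(np.arctan2(*(P[0]-P[1])[::-1])), "exp",case(.1,-.18),case(-.1,-.18))
P=[px2w("w1",u,v,.048)[:2] for u,v in[(203,104),(270,105),(268,271),(210,262)]]
for i in range(4):
    d=P[(i+1)%4]-P[i];print(P[i],np.linalg.norm(d),np.degrees(np.arctan2(d[1],d[0])))
crop("w1","c5",180,80,350,330,3)
E
```

```text
grip [array([0.61276964, 0.03485828]), array([0.54142438, 0.00913426])] [0.57894998 0.02266437 0.112     ] exp [0.57314342 0.02025225]
[array([0.66913028, 0.04528418]), array([ 0.48337672, -0.02257212])] 0.19775960370387183 20.067392830517296 exp [0.67053289 0.04505734] [ 0.48259436 -0.02334669]
[0.6097436  0.12998974] 0.05298523875658543 -70.8924107877604
[0.62708795 0.07992369] 0.14946573885821346 -163.35651459996953
[0.48388401 0.03711437] 0.0537708801001971 99.82248561917035
[0.4747109  0.09009702] 0.14080219737949903 16.45872288024092
```

View pics/c5.png

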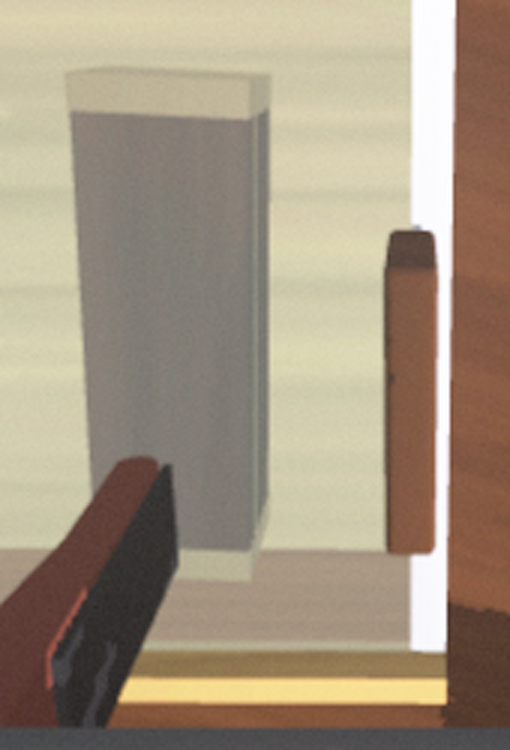

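```bash
python3 - <<'E'
from h import *
print("grip",px2w("w1",317,217,.112))
A,B,C=[px2w("w1",u,v,.048)[:2] for u,v in[(202.3,104),(263.8,105.5),(263.3,273)]]
d=B-C;print(np.linalg.norm(A-B),np.linalg.norm(d),np.degrees(np.arctan2(d[1],d[0])),"centre",(A+C)/2)
p=case(0,-.17)
r.servo_line([*p,.268],speed=.15)
r.grab(10); s=r.sense();print(s["opening"],s["clock"])
q=case(0,-.017)
r.servo_line([*q,.268],speed=.12); s=r.sense();print(s["contact_force"],s["tcp_pos"],s["clock"])
r.let_go()
r.servo_line([*q,.33],speed=.2)
save("side","side2");save("wrist","w2");print(r.sense()["clock"])
E
```

```text
grip [0.57421876 0.0209585  0.112     ]
0.04861613426259326 0.15116410742106903 16.853464644475327 centre [0.54496482 0.08555621]
0.012151247120172213 4.4
[ 4.96551052  2.61381837 -3.15843955] [0.52055079 0.16571851 0.26796272] 5.825
7.6083
```

View pics/w2.png

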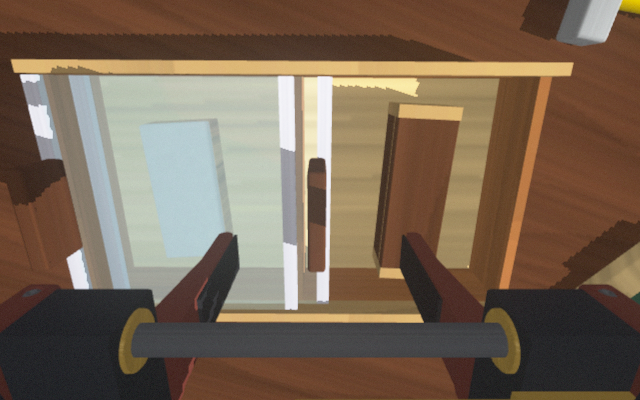

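View pics/side2.png

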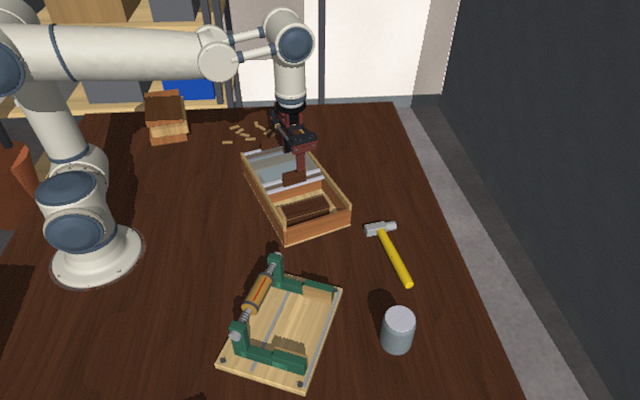

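```bash
python3 - <<'E'
from h import *
p=[.5450,.0856]
r.reach([*p,.32],down(16.8))
r.servo_line([*p,.2165],speed=.1); s=r.sense();print(s["contact_force"],s["tcp_pos"])
save("wrist","w3")
r.grab(35); s=r.sense();print(s["opening"],s["contact_force"],s["clock"])
r.servo_line([*p,.37],speed=.12); s=r.sense();print(s["opening"],s["contact_force"],s["clock"])
save("side","side3");save("wrist","w4")
E
```

```text
[ 0.11758907 -0.40254491  0.4729593 ] [0.54532197 0.08562779 0.21748852]
0.04729464151524414 [-0.64743492  0.23750867  1.03210994] 9.9667
0.04756617714516406 [-0.10031129 -0.11256883 -2.05716711] 11.4
```

View pics/side3.png

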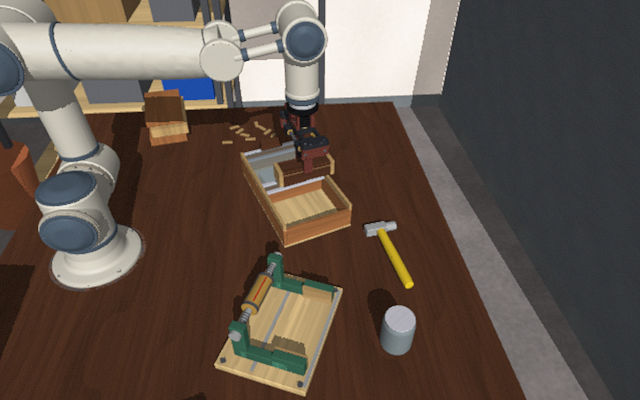

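View pics/w4.png

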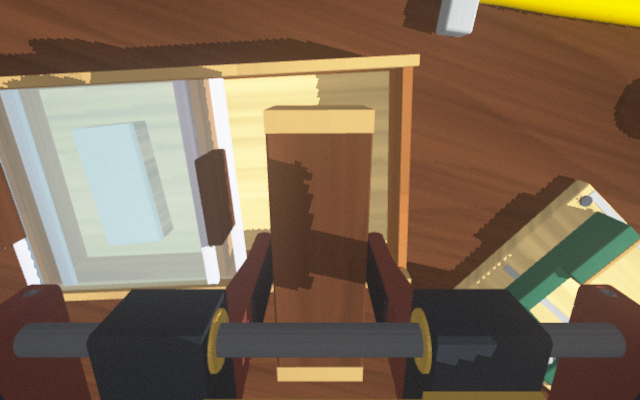

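```bash
python3 - <<'E'
from h import *
s=r.sense();t=s["tcp_pos"];z=t[2]-(.2175-.048)
a=np.radians(16.8);e=np.array([np.cos(a),np.sin(a)]);n=np.array([-e[1],e[0]])
for u,v in[(265,108),(374,108),(277,381),(362,381),(265,133),(277,368)]:
    p=px2w("w4",u,v,z)[:2]-t[:2];print(u,v,p@e,p@n)
crop("w4","c6",240,90,420,390,2.0)
E
```

```text
265 108 0.07572673975038056 0.023536373156150505
374 108 0.0757313084001867 -0.024054849671986216
277 381 -0.07731540013919333 0.024235206104708515
362 381 -0.07735185195968677 -0.0249020050991392
265 133 0.06489886860277035 0.0240764841231504
277 368 -0.06781326449627886 0.02386658752883308
```

View pics/c6.png

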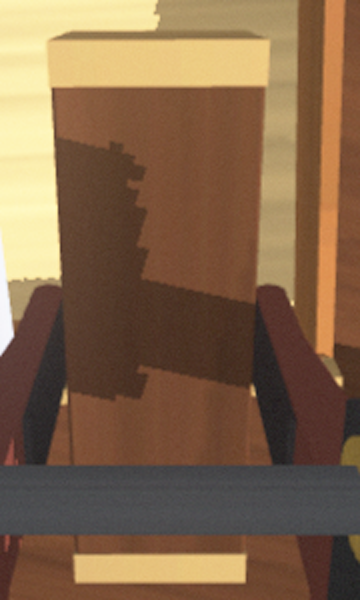

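```bash
python3 - <<'E'
from h import *
p=clamp(.052,0);print(p)
r.reach([*p,.37],down(66.1));print(r.sense()["clock"])
save("wrist","w5");save("side","side4")
for x in(-.1,.1):
  for y in (-.135,.135): print(x,y,w2px("w5",[*clamp(x,y),.018]),w2px("side4",[*clamp(x,y),.018]))
for x,y,z in[(.0165,.081,.058),(.0165,-.081,.058),(.0865,.081,.058),(.0865,-.081,.058)]:print(x,y,w2px("w5",[*clamp(x,y),z]))
E
```

```text
[ 0.51854121 -0.28906736]
12.9
-0.1 -0.135 [187.09820641 287.61102072] [213.17180496 364.73387654]
-0.1 0.135 [151.00646581  29.3979954 ] [266.04226373 268.31735611]
0.1 -0.135 [360.44131261 287.66590916] [304.76996072 393.8843678 ]
0.1 0.135 [371.84898604  29.46666874] [342.8627368  288.28623665]
0.0165 0.081 [276.57978638  92.44704494]
0.0165 -0.081 [282.93308351 263.57216714]
0.0865 0.081 [359.83183747  92.47304857]
0.0865 -0.081 [353.6605034  263.59452522]
```

View pics/w5.png

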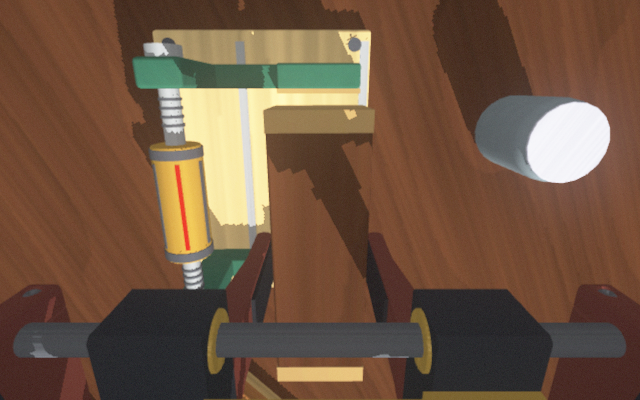

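View pics/side4.png

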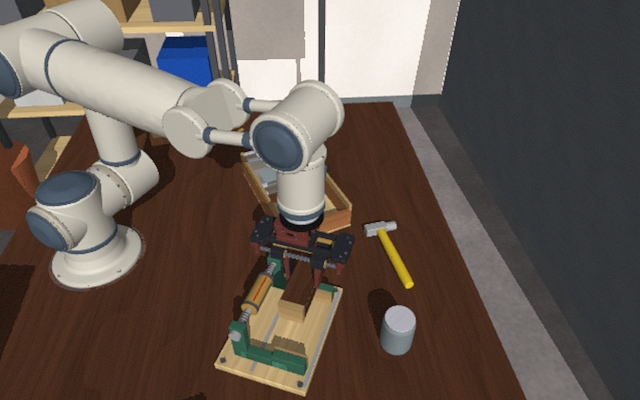

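```bash
python3 - <<'E'
from h import *
p=clamp(.052,.0008)
r.servo_line([*p,.26],speed=.12)
r.servo_line([*p,.230],speed=.06); s=r.sense();print(s["contact_force"],s["tcp_pos"],s["clock"])
save("side","side5")
r.let_go()
r.servo_line([*p,.33],speed=.15); s=r.sense();print(s["contact_force"],s["clock"])
save("side","side6");save("wrist","w6")
crop("side6","c7",205,245,355,400,5)
E
```

```text
[-1.21100769 -0.23046585 -1.79257785] [ 0.51878349 -0.28830553  0.2294856 ] 14.7167
[ 0.57140597 -0.04739591  1.1052024 ] 16.3667
```

View pics/c7.png

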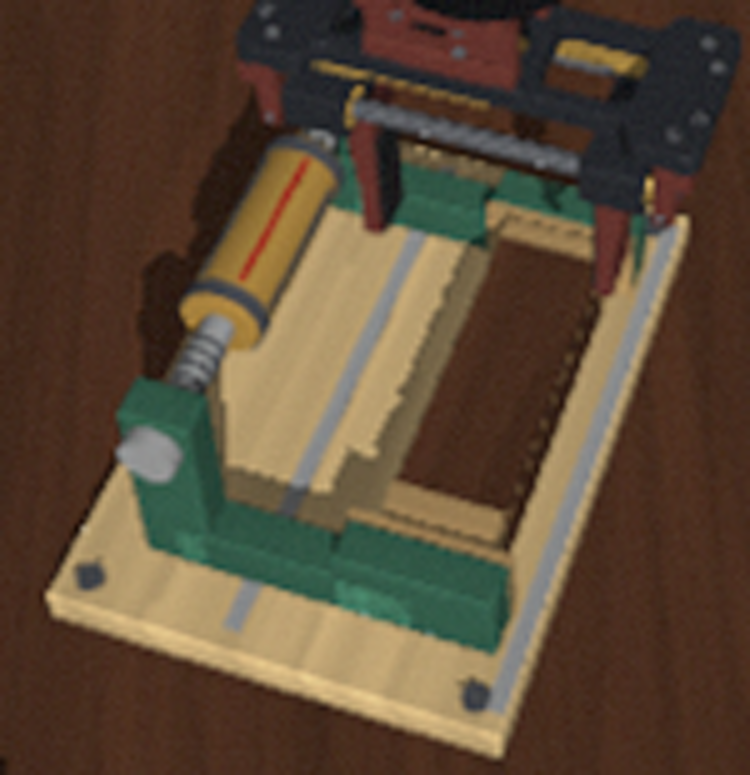

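View pics/w6.png

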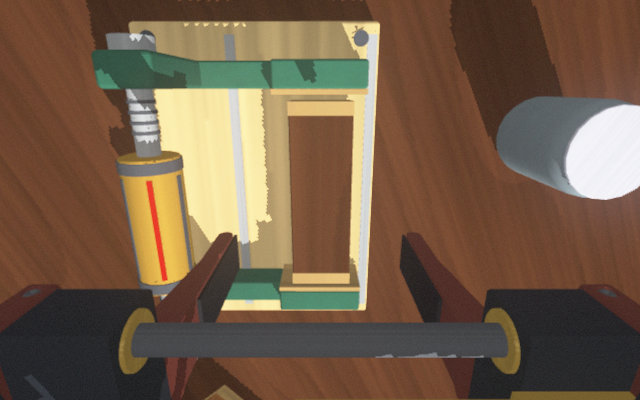

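```bash
python3 - <<'E'
from h import *
a=np.radians(KA);ex=np.array([np.cos(a),np.sin(a)]);ey=np.array([-ex[1],ex[0]])
for u,v in[(289,100),(353,100),(291,283),(349,283)]:
    p=px2w("w6",u,v,.060)[:2]-KC;print(p@ex,p@ey)
print("sleeve")
for u,v in[(117,163),(183,157),(150,155),(138,285),(192,285),(151,215)]:
    p=px2w("w6",u,v,.105)[:2]-KC;print(p@ex,p@ey)
for y in(-.045,.045):
  for x in(-.071,-.053,-.035): print(x,y,w2px("w6",[*clamp(x,y),.105]))
E
```

```text
0.02973820091233281 0.07656779192632492
0.07582018227271496 0.07657841885948463
0.02728169676012401 -0.07488190416023291
0.0771176902671373 -0.07479158017657246
sleeve
-0.0749113924080415 0.04018526243500007
-0.03309436298903412 0.04402011727216148
-0.05344755441841651 0.04526579164002997
-0.07639994161232881 -0.04771667334639626
-0.038204047411369894 -0.04764665652667663
-0.059002248790822324 0.005323295594756715
-0.071 -0.045 [145.01826632 281.66091781]
-0.053 -0.045 [170.55920417 281.7010048 ]
-0.035 -0.045 [196.1096938  281.74110678]
-0.071 0.045 [121.84758256 155.40456017]
-0.053 0.045 [150.78616422 155.42323881]
-0.035 0.045 [179.73701036 155.44192535]
```

```bash
cat >> h.py <<'E'
AX=lambda: np.array([*clamp(-0.054,0),0.105])
def arc(t0,t1,step=8,speed=.15,log=False):
    n=max(1,int(round(abs(t1-t0)/step)))
    for th in np.linspace(t0,t1,n+1)[1:]:
        p,o=turn_pose(th,grasp=AX()); r.servo_line(p,o,speed=speed)
        if log:
            s=r.sense();a=np.radians(KA);ey=np.array([-np.sin(a),np.cos(a),0])
            print(round(th),np.round(s["contact_force"],1),"m",round(float(np.dot(s["torque"],ey)),2),round(s["opening"],4),round(s["clock"],2))
E
python3 - <<'E'
from h import *
for th in(-30,-32,-34,-36,-38):
    p,o=turn_pose(th,grasp=AX());print(th,r.inverse_kinematics(p,o))
p,o=turn_pose(0,grasp=AX())
r.servo_line([p[0],p[1],.33],o,speed=.2)
r.servo_line(p,o,speed=.12)
s=r.sense();print(s["contact_force"],s["clock"])
save("side","side7");crop("side7","c8",205,225,355,400,4.5)
E
```

```text
-30 [-39.52524746 -40.47994373 125.6494597    8.47788539  65.99066753
 -17.08607757]
-32 [-40.01234421 -42.54333012 127.41316414   9.38099563  64.45416833
 -17.83996941]
-34 [-40.5188861  -44.62902156 129.18748642  10.34522738  62.9477972
 -18.64430289]
-36 [-41.04495621 -46.73961798 130.97310297  11.37401     61.47532786
 -19.50082045]
-38 [-41.59048809 -48.87827138 132.77087616  12.47050345  60.04097346
 -20.41082161]
[ 0.4529492  -0.32659836  0.2136367 ] 17.8167
```

View pics/c8.png

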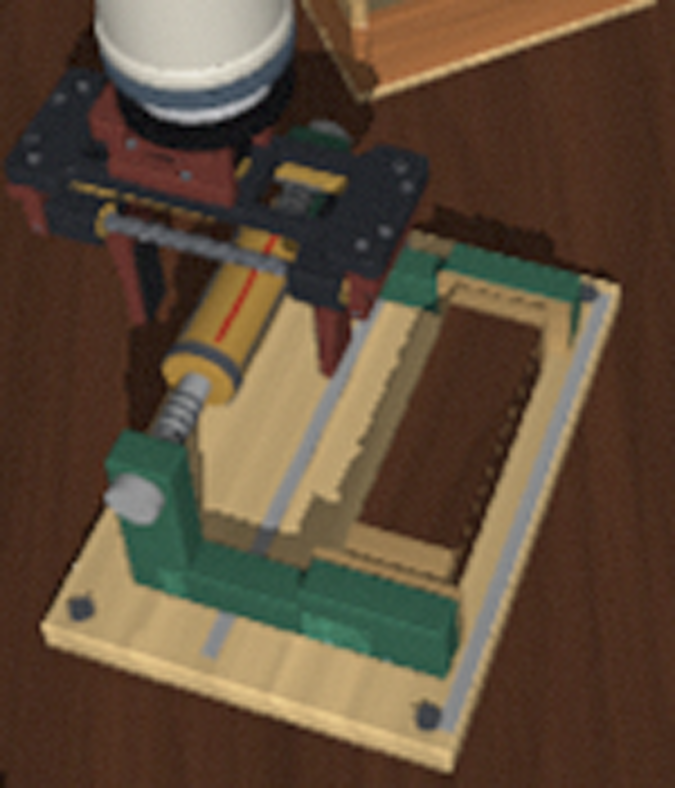

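Fingers straddle the sleeve cleanly. Tilt back, grip, turn.

```bash
python3 - <<'E'
from h import *
arc(0,-35,step=9); r.grab(40); s=r.sense();print(s["opening"],s["contact_force"],s["clock"])
arc(-35,45,step=8,log=True)
save("side","side8");crop("side8","c9",205,225,355,400,4.5)
E
```

```text
0.035548504867544746 [ 1.38463539 -0.26584474 -0.76913664] 19.9917
-27 [-2.4 -0.   3.5] m 0.54 0.0354 20.29
-19 [-1.2  1.7  2.4] m 0.42 0.0351 20.59
-11 [-0.4  0.4  1.7] m 0.21 0.0354 20.89
-3 [-0.7 -0.6  1.9] m 0.07 0.035 21.19
5 [0.6 0.5 0.9] m -0.02 0.0353 21.49
13 [ 1.  -0.6  0.8] m -0.13 0.0351 21.79
21 [1.4 0.7 2.1] m -0.17 0.0354 22.09
29 [ 1.7 -0.5  0.9] m -0.25 0.0356 22.39
37 [2.4 0.  1.3] m -0.3 0.035 22.69
45 [2.1 0.7 2.1] m -0.34 0.0355 22.99
```

View pics/c9.png

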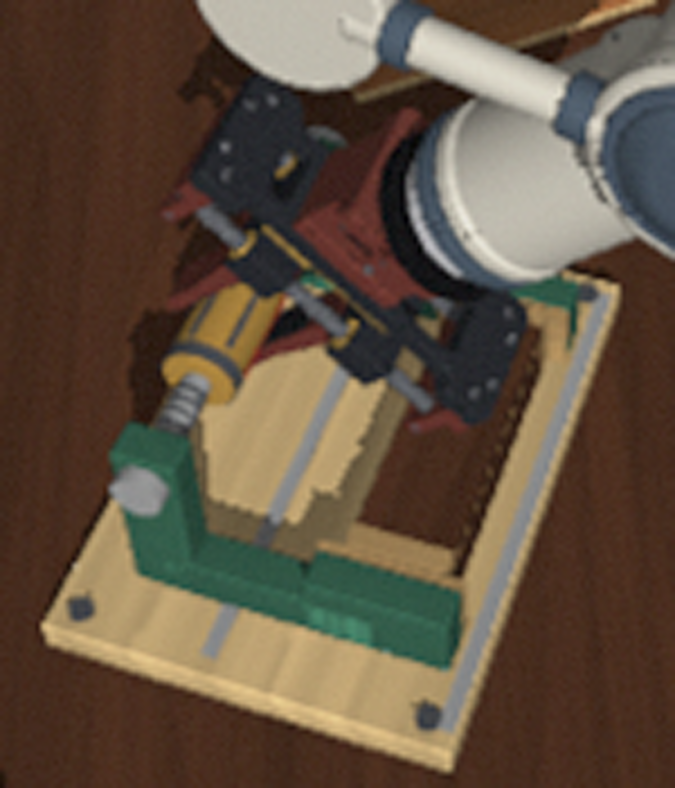

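```bash
python3 - <<'E'
from h import *
r.let_go(); arc(45,-35,step=10,speed=.2); r.grab(40); s=r.sense();print(s["opening"],s["contact_force"],s["clock"])
arc(-35,45,step=8,log=True)
save("side","side9");crop("side9","c10",205,225,355,400,4.5)
E
```

```text
0.03492391682072746 [ 1.57839525 -1.05152403 -0.45558833] 27.4417
-27 [-2.3  1.7  3. ] m 0.48 0.0353 27.74
-19 [-1.6  1.1  1.9] m 0.46 0.0353 28.04
-11 [-6.   3.2  6. ] m 0.31 0.0353 28.34
-3 [-6.1  3.6  8.8] m 0.39 0.0348 28.64
5 [-3.   3.6  8.5] m 0.26 0.0351 28.94
13 [-0.5  3.6  9.3] m 0.21 0.0351 29.24
21 [0.6 2.5 7.4] m 0.04 0.0354 29.54
29 [2.  2.5 7.1] m -0.03 0.0353 29.84
37 [1.2 3.2 1.7] m -0.11 0.0352 30.14
45 [-1.7  5.3 -1.2] m 0.01 0.0354 30.44
```

View pics/c10.png

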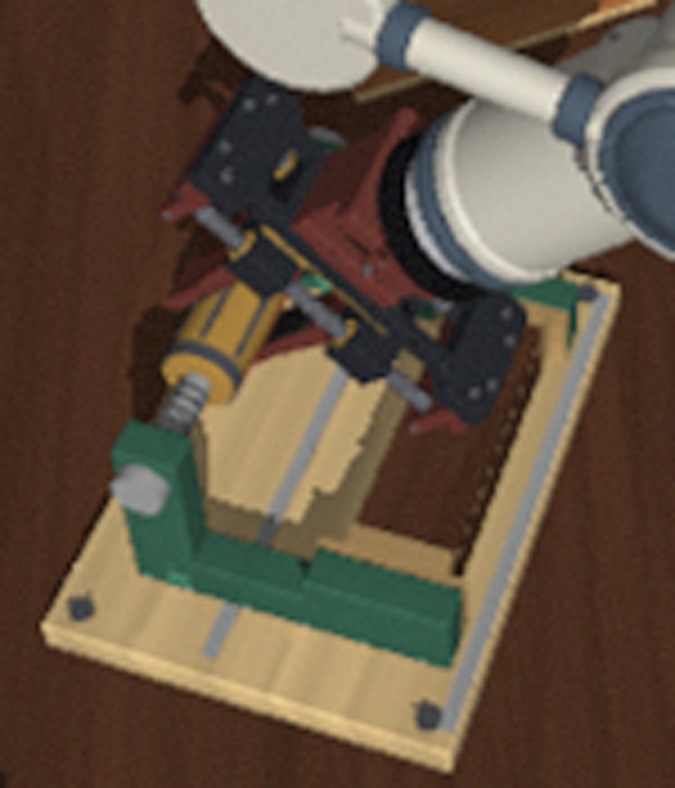

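```bash
python3 - <<'E'
from h import *
r.let_go(); p,o=turn_pose(45,grasp=AX(),d=.25); r.servo_line(p,o,speed=.15)
r.servo_line([p[0],p[1],p[2]+.12],o,speed=.25)
q=clamp(-.02,.0);r.reach([*q,.40],down(66.1))
print(r.sense()["clock"],r.sense()["contact_force"])
save("wrist","w7");save("side","side10");crop("side10","c11",205,225,355,400,4.5)
E
```

```text
33.6667 [ 0.56969765 -0.13525691 -0.6457601 ]
```

View pics/w7.png

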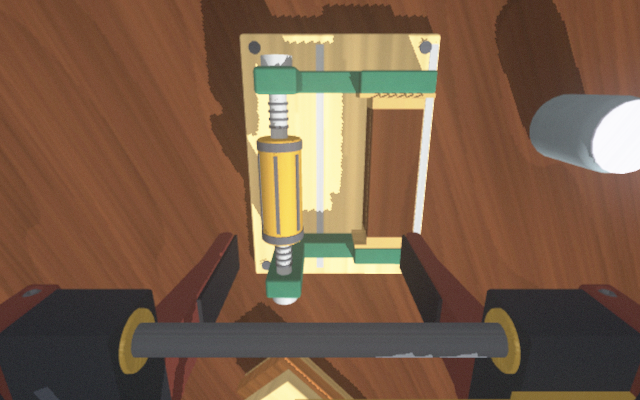

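View pics/c11.png

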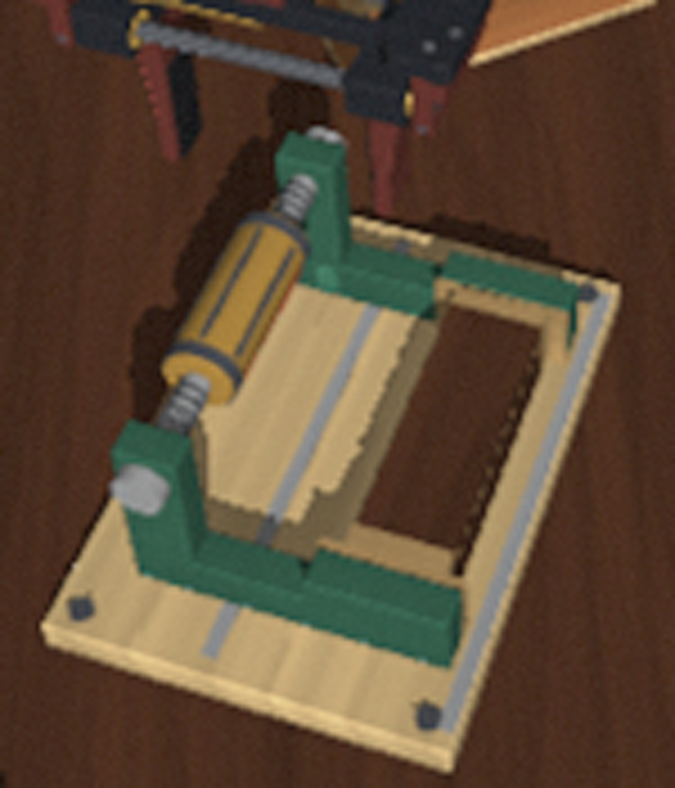

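```bash
python3 - <<'E'
from h import *
crop("w7","c12",330,60,450,280,3.4)
for y in(-.075,.075):
  for z in(.018,.058,.060): print(y,z,*[(w2px("w7",[*clamp(x,y),z])-[330,60])*3.4 for x in(.0275,.0765)])
E
```

```text
-0.075 0.018 [102.68880004 575.32953971] [244.082213  575.5512657]
-0.075 0.058 [117.23265058 627.2511085 ] [273.8343149  627.52112641]
-0.075 0.06 [118.04233826 630.14169477] [275.4907588  630.41454078]
0.075 0.018 [121.23389779 124.89867297] [281.36984976 124.93284845]
0.075 0.058 [140.23090545 128.93997894] [320.15637316 128.9805623 ]
0.075 0.06 [141.30464098 129.16839879] [322.3487755  129.20935871]
```

View pics/c12.png

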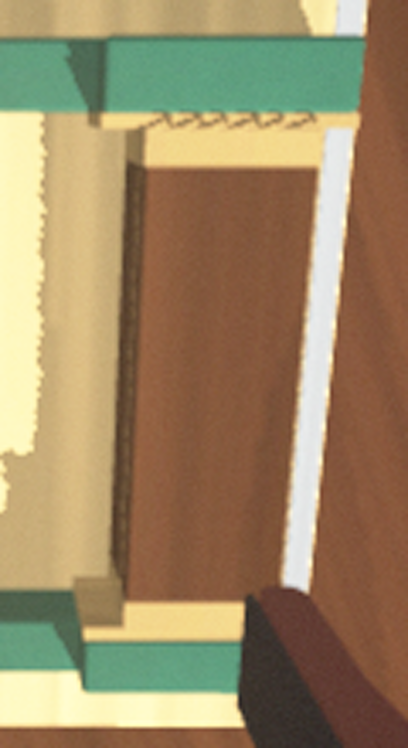

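```bash
python3 - <<'E'
from h import *
save("top","top9"); r.hand_in(); print(r.sense()["clock"])
E
```

```text
the job is handed in; nothing more can be done
the job is handed in; nothing more can be done
```

View pics/top9.png

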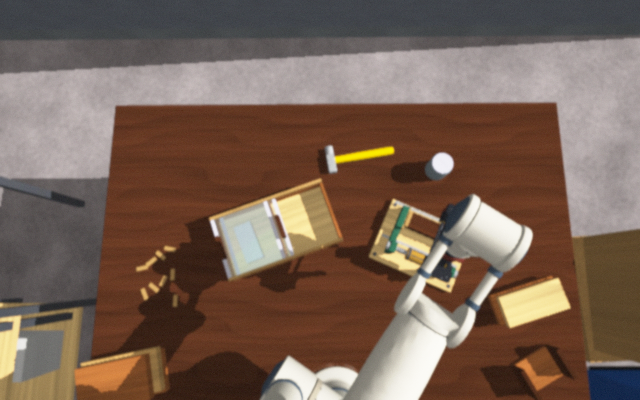

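The pencil box is clamped in the green clamp and the job was handed in at about 34 s of the 61 s allowed. No verdict is reported.

- **Door and box:** I slid the lower clear door about 153 mm open. I then lifted the box out and laid it in the slot. The wrist picture put it within about 1 mm of the slot point.
- **Clamping:** I turned the sleeve, top away from the base, in two grips of 80° each. After about 104° of turning in all, the force on the gripper rose, as expected when the jaws tighten and the sleeve starts to slip.
- **Last checks:** The final pictures show both jaw faces against the box ends, where ±75 mm predicts them, with the box flat and square. The robot is clear of everything. The hammer, tin and sanding block look unmoved.
- **Not measured:** I could not read the jaw pressure or the sleeve angle directly. They are inferred from the force rise and the jaw positions. No check failed or disagreed.

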